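Load the desk file rack and wind its lock peg home

TASK

Stand all the card-index boxes upright in the desk file rack, side by side in one row against the fixed upright, crosswise to the rack and centred on it, and slide the bookend up so that the row is snug. Then lock it: wind the bookend's wooden peg clockwise and press it down both at the same time (half-way down by the time it is half-way round), until it is fully turned and its shoulder is fully home. Also stand the blank sign on the desk just in front of the rack (on the robot's side), parallel to the rack and centred in front of the two boxes nearest the fixed upright; leave the mug, pen cup, phone and stapler alone.

Things in the scene. Friction and masses are not known exactly. Their poses are not given: they have to be found in the camera images.
- row (a point): Point on the base of the black file rack, 8 mm above the desk, at the middle of the foot of the fixed upright's inner face. Its y runs along the rack (left) from the fixed upright to the sliding bookend; its x points away from the robot. Front and back of the rack are open.
- rack: The file rack, fixed to the desk; same axes as point row, origin 8 mm below it on the desk. Base plate x -70 to +70 mm, y -20 to +350 mm, 8 mm thick. Fixed upright 130 mm wide (x), at y -8 to 0, top 80 mm above the desk. Boxes stand on the base, 48 mm each along y, their x along the rack's x.
- bookend (a joint): Sliding bookend: clear gap between the inner faces of the fixed upright and the bookend's plate (m), 0 to 0.235; grows to the left (row y). Friction 4 N, stays where left. Plate 130 wide (x), 8 thick, top 81 mm above the desk. On its far (+y) side a wooden block 50 x 50 mm, top 66 mm above the desk, carries the lock peg. Can be drawn along by the peg's grip bar.
- peg_grip (a point): Centre of the lock peg's wooden grip bar: 66 long (point x) x 16 thick (y) x 28 mm high, on a vertical shank in the bookend's block, 68 mm beyond the bookend's inner face. 108 mm above the desk with the peg up, 96 when home. The bar lies along the rack's x at peg_turn 0. The round shoulder under it rests on the block when the peg is home.
- peg_depth (a joint): How far the lock peg is pushed down into its tapered hole (m): 0 up, 0.012 fully home. Slides stiffly, with 8 N of friction plus 0.3 N per mm/s; stays where it is left and can be drawn up again.
- peg_turn (a joint): Turn of the lock peg, clockwise seen from above (rad): 0 to 1.3 (fully turned). Friction 0.12 N m; stays where it is left and can be turned back.
- file0_mid (a point): Grey card-index box with black handle, on the desk (None if absent). Box 100 (its x) x 48 (y) x 80 mm high; point at the box's centre, 40 mm up. Handle: an arch along x over the middle of the top, bar 80 long (x) x 14 thick (y) x 14 mm high, bar centre 65 mm above this point, 18 mm free under it. 0.2 to 0.3 kg, weight low down. Both ends alike.
- file1_mid (a point): Grey card-index box with black handle, on the desk (None if absent). Box 100 (its x) x 48 (y) x 80 mm high; point at the box's centre, 40 mm up. Handle: an arch along x over the middle of the top, bar 80 long (x) x 14 thick (y) x 14 mm high, bar centre 65 mm above this point, 18 mm free under it. 0.2 to 0.3 kg, weight low down. Both ends alike.
- file2_mid (a point): Grey card-index box with black handle, on the desk (None if absent). Box 100 (its x) x 48 (y) x 80 mm high; point at the box's centre, 40 mm up. Handle: an arch along x over the middle of the top, bar 80 long (x) x 14 thick (y) x 14 mm high, bar centre 65 mm above this point, 18 mm free under it. 0.2 to 0.3 kg, weight low down. Both ends alike.
- file3_mid (a point): Grey card-index box with black handle, on the desk (None if absent). Box 100 (its x) x 48 (y) x 80 mm high; point at the box's centre, 40 mm up. Handle: an arch along x over the middle of the top, bar 80 long (x) x 14 thick (y) x 14 mm high, bar centre 65 mm above this point, 18 mm free under it. 0.2 to 0.3 kg, weight low down. Both ends alike.
- sign_mid (a point): Blank desk sign: an upright white plate 10 thick (x) x 100 wide (y) mm on a wooden foot 50 (x) x 100 (y) x 10 mm; 105 mm high in all. This point is at its centre, 52.5 mm above its underside. 0.2 kg. Front and back are alike.
- mug_rim (a point): White mug, 80 mm across, 95 high, beyond the rack; bystander. The point is the centre of its mouth.
- pencup_mid (a point): Square black pen cup, 75 x 75 x 100 mm with pens to 160 mm, on the left; bystander. Centre of the cup.
- phone_mid (a point): Black phone lying flat, 155 x 74 x 9 mm; bystander. Its centre.
- stapler_mid (a point): Black stapler, 140 x 36 x 58 mm, on the left; bystander. Its middle, 25 mm up.
- file0: the same card-index box as point file0_mid; origin at the centre of its underside
- file1: the same card-index box as point file1_mid; origin at the centre of its underside
- file2: the same card-index box as point file2_mid; origin at the centre of its underside
- file3: the same card-index box as point file3_mid; origin at the centre of its underside
- sign: the same desk sign as point sign_mid; origin at the centre of its underside
Mind the look-alikes: they are no part of the job. Leave any orange or pink look-alike of the sign alone. What is shaped like the file1 but yellow is not meant.

How it is judged (in metres and radians):
On the way, in this order (a step that is already met when the one before it is completed fails the run):
1. all boxes stand in a snug row between the fixed upright and the bookend (x of file0_mid in the frame of row between -0.018 and 0.018 m and z of file0_mid in the frame of row between 0.03 and 0.05 m and angle between each of file0_mid, file1_mid, file2_mid, file3_mid's own z axis and vertical below 0.12 rad and angle between the x axis of each of file0_mid, file1_mid, file2_mid, file3_mid and the x axis of row, either way round below 0.15 rad and y of file0_mid in the frame of row between 0.012 and 0.215 m and x of file1_mid in the frame of row between -0.018 and 0.018 m and z of file1_mid in the frame of row between 0.03 and 0.05 m and y of file1_mid in the frame of row between 0.012 and 0.215 m and x of file2_mid in the frame of row between -0.018 and 0.018 m and z of file2_mid in the frame of row between 0.03 and 0.05 m and y of file2_mid in the frame of row between 0.012 and 0.215 m and x of file3_mid in the frame of row between -0.018 and 0.018 m and z of file3_mid in the frame of row between 0.03 and 0.05 m and y of file3_mid in the frame of row between 0.012 and 0.215 m and (y of file0_mid in the frame of row between 0.012 and 0.039 m or y of file1_mid in the frame of row between 0.012 and 0.039 m or y of file2_mid in the frame of row between 0.012 and 0.039 m or y of file3_mid in the frame of row between 0.012 and 0.039 m) and (value of joint bookend below 0.063 m or y of file0_mid in the frame of row between 0.06 and 0.087 m or y of file1_mid in the frame of row between 0.06 and 0.087 m or y of file2_mid in the frame of row between 0.06 and 0.087 m or y of file3_mid in the frame of row between 0.06 and 0.087 m) and (value of joint bookend below 0.111 m or y of file0_mid in the frame of row between 0.108 and 0.135 m or y of file1_mid in the frame of row between 0.108 and 0.135 m or y of file2_mid in the frame of row between 0.108 and 0.135 m or y of file3_mid in the frame of row between 0.108 and 0.135 m) and (value of joint bookend below 0.159 m or y of file0_mid in the frame of row between 0.156 and 0.183 m or y of file1_mid in the frame of row between 0.156 and 0.183 m or y of file2_mid in the frame of row between 0.156 and 0.183 m or y of file3_mid in the frame of row between 0.156 and 0.183 m) and value of joint bookend below 0.207 m), for 0.2 s.
2. the peg is part-way down (2.5 to 9.5 mm) and at the same time part-way round (0.35 to 0.95 rad) (value of joint peg_turn between 0.35 and 0.95 rad and value of joint peg_depth between 0.0025 and 0.0095 m), for 0.05 s.
3. the peg is fully turned and fully home (value of joint peg_turn above 1.1 rad and value of joint peg_depth above 0.01 m), for 0.2 s.
At the end, for the whole second after the job is handed in: Boxes upright, crosswise (0.15 rad), centred (18 mm), one row from upright to bookend, at most 15 mm slack in all; peg turned over 1.1 rad and in over 10 mm; sign parallel (0.2 rad), 95 to 185 mm before the rack's centre line, within 30 mm of the line between the first two boxes; all at rest (all of step 1 and all of step 3 and x of sign_mid in the frame of row between -0.185 and -0.095 m and y of sign_mid in the frame of row between 0.018 and 0.078 m and height (world z) of sign_mid below 0.06 m and angle between sign_mid's own z axis and vertical below 0.1 rad and angle between the x axis of sign_mid and the x axis of row, either way round below 0.2 rad and linear speed of each of file0, file1, file2, file3, sign below 0.02 m/s); the robot touches nothing.
It fails at once if the mug is pushed more than 4 cm or knocked over (distance of mug_rim from where it was at the start of the episode above 0.04 m or angle between mug_rim's own z axis and vertical above 0.5 rad).
It fails at once if the pen cup is pushed more than 4 cm or knocked over (distance of pencup_mid from where it was at the start of the episode above 0.04 m or angle between pencup_mid's own z axis and vertical above 0.5 rad).
It fails at once if the phone is pushed more than 4 cm or knocked over (distance of phone_mid from where it was at the start of the episode above 0.04 m or angle between phone_mid's own z axis and vertical above 0.5 rad).
It fails at once if the stapler is pushed more than 4 cm or knocked over (distance of stapler_mid from where it was at the start of the episode above 0.04 m or angle between stapler_mid's own z axis and vertical above 0.5 rad).
Of file0, file1, file2, file3 only 2 to 4 are there at a start; the rules pass over those that are not, and their reading is None.
At some moment in a run one of file0, file1, file2, file3, sign may be knocked a few centimetres aside while the robot is not near it.
It also fails if it takes over 210 s, if anything falls off the work surface, if the arm or the gripper's body presses on something with over 40 N, if the wrist force passes 120 N, or if a joint passes its speed limit or range.

ROBOT

A 7-joint arm with a two-finger parallel gripper is mounted at the origin on the work surface. World frame = base frame: x ahead of the robot, y to its left, z up, the work surface at z = 0. Lengths are in m, angles in degrees, forces in N, time in s.
With the tool pointing down it reaches from about 0.425 to 0.875 m from the base axis. Payload 4.7 kg.
Tool frame: the origin (TCP) lies at the very end of the fingers, on their centre line; the grasp point (between the pads) lies 19 mm behind it; z points along the fingers, x is the direction in which the jaws open and shut, and the axes are right-handed (so a half turn about z gives the same grasp; the last joint's range is limited). The gripper opens to 85 mm and grips with 20 to 120 N. Pads are 22 mm wide; open, the fingers measure 114 mm over their backs; the gripper's body (76 mm by 85 mm) begins 54 mm behind the grasp point. The pads swing forward as they close: fully open they stand 13 mm farther back than shut.
Start: joints at [77.985, 18.392, -4.016, 83.108, 1.295, 78.541, -3.26], TCP at [0.144, -0.634, 0.231] pointing down, gripper open.
Joint ranges: [-163.93, 163.93], [-17.29, 119.83], [-79.2, 71.16], [3.27, 140.29], [-89.18, 269.18], [5.43, 117.66], [-154.24, 154.24]. Speed limits (degrees/s): [147.25, 147.25, 180, 180, 180, 180, 180].

INTERFACE

Orientations are given as a 3x3 rotation matrix whose columns are the frame's x, y, z axes.
In Python, from plant import telemetry, grab_frame, get_calibration, ctrl gives the robot as it stands.
- The arm moves only by the shell command python3 -m crank 'ROWS'. ROWS is text: rows parted by semicolons, each of 7 numbers parted by spaces: the turn, a rotation vector about the tool's x, y, z in rad, then the shift along the tool's x, y, z in m, then the opening, from 0 (shut) to 1 (fully open). A call has 1 to 20 rows; each row shifts and turns the commanded pose from where the row before left it, along the tool's axes as they then stand; what a row does not reach is not made up. A row lasts 1/10 s, in which the tool goes at most 50 mm and 8.59 degrees, less where a joint would pass 70% of its speed; a pose out of reach is approached as far as the arm can. A call is refused whole if a number of a shift passes 0.05 or a number of a turn 0.15, either way. A call with a gripper value outside its range is refused whole. The fingers move at their own pace and stop on an object; the grip force is fixed at half the most. Time passes only in rows, so rows that do not move let the fingers close. It gives the time, the measured TCP pose, the force and the opening at its end, in the units of the state.
- telemetry.get_obs(): the state, without advancing time (a new reading comes with each control period).
- grab_frame(name): name is "side" or "top" or "wrist"; returns (picture, depth): 400x640x3 uint8, red, green, blue; 400x640 float32, m along the optical axis (not along the pixel's ray), 0 where there is no reading.
- get_calibration(name): a dict with "camera_matrix" (3x3 intrinsics, pixels), "distortion" ([k1, k2, p1, p2, k3] as OpenCV has them; the pictures are not rectified), "cam_to_world" (4x4, takes a point from camera to world coordinates); the wrist camera has in their place "mount" (4x4, takes a point from camera to tool coordinates, whose origin is the TCP and whose axes are the tool frame's). Camera axes: x right, y up, looking along -z (the intrinsics and any distortion apply to the point x, -y, -z); pixel columns grow to the right and rows downward; lengths in m; the calibration is good to about 2 mm. A picture is of the moment at which its call begins: read the wrist's pose just before it. get_calibration takes no time and is no camera call.
- ctrl.job_done(): hands the job in, once; it reports no verdict.
The state is a dict: "t": time; "joints": joint angles; "qvel": joint speeds; "tau": joint torques, N m; "tool_pos": TCP position; "ee_rot": TCP orientation; "ft_force": force on the tool from outside, world axes, zero at the start; "moment": the same for the moment, N m; "finger_gap": opening from 0.0 (shut) to 1.0 (fully open).
Only numpy, scipy, OpenCV 4.12 (cv2) and the standard library are available. Lean on these libraries where they do the work, as an engineer would, in place of code of your own. Each camera call takes 0.05 s, during which the arm holds its last target. There are 200 camera calls.

## Working session

There is one attempt and no reset: what is moved stays moved. The work goes in short steps, Python scripts to look and compute and a shell command to move; the robot and the scene stay as the last step left them, time stands still between calls to the robot, and variables do not carry over. Pictures are saved under pics/ and viewed, about 12 in all and at most 16, crops included, and the job is handed in when it is done.

```bash
ls; mkdir -p pics; python3 - <<'E'
from plant import telemetry, grab_frame, get_calibration
import cv2,numpy as np
print(telemetry.get_obs())
for n in("top","side"):
    p,d=grab_frame(n); cv2.imwrite(f"pics/{n}0.png",p[...,::-1]); np.save(f"pics/{n}0.npy",d)
    print(n,get_calibration(n))
print(get_calibration("wrist"))
E
```

```text
pics
{'t': 0.0, 'joints': array([77.98468514, 18.44121983, -4.0160437 , 83.17656972,  1.29255397,
       78.54254399, -3.26083942]), 'qvel': array([ 0.0250376 , -0.000165  ,  0.00384382,  0.02349693, -0.03686803,
       -0.03632113,  0.11772528]), 'tau': array([-1.36501735e-04, -4.93580496e+01, -3.81953744e-01, -3.14331365e+01,
        1.31807200e-02,  1.13008311e-02, -1.48127390e-05]), 'tool_pos': array([ 0.1441079 , -0.63324557,  0.23018449]), 'ee_rot': array([[ 2.21960865e-01, -9.75055445e-01, -5.03652418e-04],
       [-9.75053501e-01, -2.21961429e-01,  1.94772904e-03],
       [-2.01093521e-03,  5.87684312e-05, -9.99997976e-01]]), 'ft_force': array([-0.04276357,  0.29636384, -0.10285204]), 'moment': array([-0.00804358, -0.02686488, -0.05770011]), 'finger_gap': 1.001143602028759}
top {'camera_matrix': array([[481.67959747,   0.        , 319.27034703],
       [  0.        , 481.67959747, 191.70581169],
       [  0.        ,   0.        ,   1.        ]]), 'distortion': array([-0.11747627,  0.        ,  0.        ,  0.        ,  0.        ]), 'cam_to_world': array([[-0.0184496 ,  0.99
[... 654 characters left out ...]
13,  0.77289321,  1.31682698],
       [ 0.        ,  0.        ,  0.        ,  1.        ]])}
{'camera_matrix': array([[343.44054952,   0.        , 315.05206853],
       [  0.        , 343.44054952, 209.70889042],
       [  0.        ,   0.        ,   1.        ]]), 'distortion': array([0.00417974, 0.        , 0.        , 0.        , 0.        ]), 'mount': array([[ 9.99999299e-01, -6.74111947e-04, -9.73264463e-04,
         1.29425594e-03],
       [-9.19936285e-04, -9.59896414e-01, -2.80353398e-01,
        -7.21778560e-02],
       [-7.45243494e-04,  2.80354097e-01, -9.59896362e-01,
        -1.42956803e-01],
       [ 0.00000000e+00,  0.00000000e+00,  0.00000000e+00,
         1.00000000e+00]])}
```

View pics/top0.png

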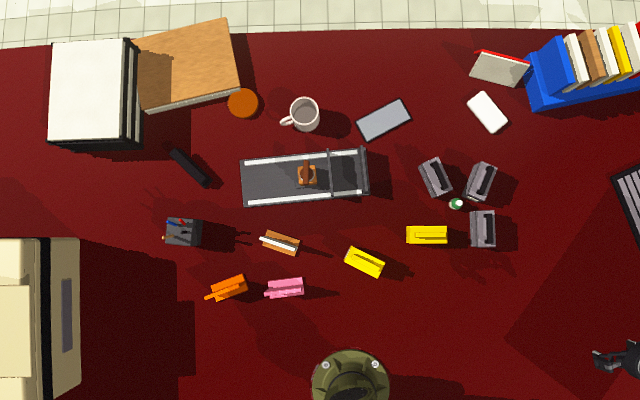

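View pics/side0.png

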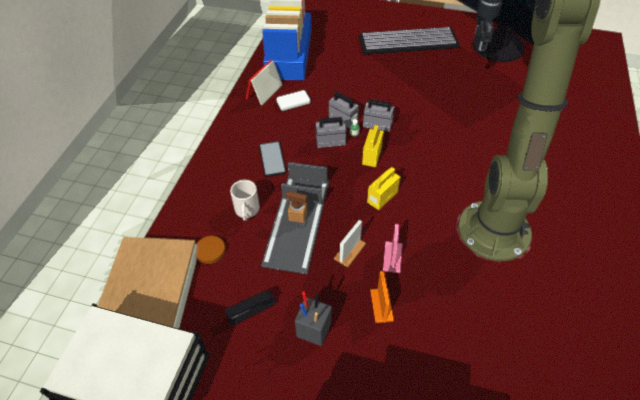

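The top view shows three grey boxes at about (435,178), (481,182) and (483,229), with a small bottle between them at (456,204). The rack's fixed upright is at (363,172), the bookend plate at (333,173), the peg bar at (306,174) and the sign at (281,243). The orange, pink and yellow pieces are look-alikes. Next I'll fit their poses from depth.

```bash
cat > h.py <<'E'
import numpy as np,cv2
from plant import telemetry, grab_frame, get_calibration
def cloud(n,d,pose=None):
    c=get_calibration(n);K=c["camera_matrix"]
    v,u=np.mgrid[0:400,0:640]
    q=cv2.undistortPoints(np.stack([u,v],-1).reshape(-1,1,2).astype(float),K,c["distortion"]).reshape(400,640,2)
    P=np.stack([q[...,0]*d,-q[...,1]*d,-d,np.ones_like(d)],-1)
    if "mount" in c:
        T=np.eye(4);T[:3,:3]=pose["ee_rot"];T[:3,3]=pose["tool_pos"];T=T@c["mount"]
    else:T=c["cam_to_world"]
    W=(P@T.T)[...,:3];W[d<=0]=np.nan
    return W
def fit(W,box,z0,z1,show=True):
    u0,v0,u1,v1=box
    p=W[v0:v1,u0:u1].reshape(-1,3);p=p[(p[:,2]>z0)&(p[:,2]<z1)]
    if len(p)<4: return None
    (c,s,a)=cv2.minAreaRect((p[:,:2]*1000).astype(np.float32))
    if s[0]<s[1]:a+=90;s=s[::-1]
    a=(a+90)%180-90
    return len(p),np.round(np.array(c)/1000,4),np.round(s,0),round(a,1),np.round(np.median(p[:,2]),3)
E
python3 - <<'E'
from h import *
W=cloud("top",np.load("pics/top0.npy").astype(float))
for n,b,z in [("A",(415,150,458,200),(.095,.125)),("B",(460,155,500,207),(.095,.125)),("C",(460,207,500,252),(.095,.125)),
 ("Atop",(415,150,458,200),(.07,.09)),("Btop",(460,155,500,207),(.07,.09)),("Ctop",(460,207,500,252),(.07,.09)),
 ("sign",(250,222,310,262),(.08,.12)),("signfoot",(250,222,310,262),(.005,.03)),("peg",(285,150,325,200),(.1,.14)),("fixed",(347,140,375,205),(.07,.09)),("bookend",(322,140,346,205),(.07,.09)),("base",(235,140,372,210),(.003,.02)),
 ("bottle",(445,196,466,212),(.02,.2)),("yellow1",(400,218,450,250),(.05,.13)),("yellow2",(340,240,390,280),(.05,.13)),("pink",(260,270,310,305),(.05,.13)),("mug",(275,90,325,135),(.08,.12)),("phone",(350,95,415,145),(.004,.03)),("desk",(500,300,550,350),(-.05,.05))]:
    print(n,fit(W,b,*z))
E
```

```text
A (185, array([ 0.5934, -0.2479]), array([80., 16.]), 22.2, np.float64(0.111))
B (178, array([ 0.5778, -0.3728]), array([79., 16.]), -25.4, np.float64(0.111))
C (195, array([ 0.4469, -0.3772]), array([76., 17.]), 0.5, np.float64(0.11))
Atop (483, array([ 0.5935, -0.2478]), array([101.,  50.]), 22.3, np.float64(0.08))
Btop (448, array([ 0.5776, -0.374 ]), array([102.,  49.]), -26.1, np.float64(0.08))
Ctop (462, array([ 0.4467, -0.3774]), array([99., 51.]), -0.7, np.float64(0.079))
sign (160, array([0.4175, 0.1928]), array([100.,  10.]), 70.3, np.float64(0.104))
signfoot (507, array([0.4203, 0.1966]), array([171., 112.]), 89.0, np.float64(0.009))
peg (160, array([0.6063, 0.1098]), array([64., 18.]), -1.2, np.float64(0.121))
fixed (148, array([ 0.6191, -0.0464]), array([129.,   8.]), 4.5, np.float64(0.08))
bookend (138, array([0.6123, 0.0476]), array([128.,   8.]), 4.5, np.float64(0.081))
base (5757, array([0.614 , 0.1271]), array([399., 203.]), 88.8, np.float64(0.008))
bottle (107, array([ 0.5265, -0.313 ]), array([49., 29.]), -32.2, np.float64(0.043))
yellow1 (699, array([ 0.4329, -0.2173]), array([103.,  47.]), 88.7, np.float64(0.081))
yellow2 (678, array([ 0.3628, -0.0415]), array([99., 49.]), 61.9, np.float64(0.081))
pink (223, array([0.2882, 0.1799]), array([99., 11.]), -83.1, np.float64(0.102))
mug (209, array([0.7815, 0.1187]), array([87., 78.]), 66.4, np.float64(0.093))
phone (1395, array([ 0.7706, -0.1093]), array([189., 147.]), 88.6, np.float64(0.009))
desk (2483, array([ 0.1633, -0.5102]), array([153., 144.]), 87.5, np.float64(-0.0))
```

```bash
cat >> h.py <<'E'
from scipy.spatial.transform import Rotation as Ro
ROW=np.array([.6188,-.0424,.008]);YAW=4.5
def rk(x,y):  # rack coords -> world xy
    a=np.radians(YAW);return ROW[:2]+[x*np.cos(a)-y*np.sin(a),x*np.sin(a)+y*np.cos(a)]
def go(x,y,z,yaw,n=None,o=None,cur=None):
    o=o or telemetry.get_obs(); R0=o["ee_rot"];p0=o["tool_pos"]
    if cur is not None:p0,R0=cur
    a=np.radians(yaw);c,s=np.cos(a),np.sin(a);R1=np.array([[c,s,0],[s,-c,0],[0,0,-1]])
    w=Ro.from_matrix(R0.T@R1).as_rotvec();d=R0.T@(np.array([x,y,z])-p0)
    n=n or int(max(np.ceil(np.linalg.norm(w)/.12),np.ceil(np.linalg.norm(d)/.035),2))
    r=Ro.from_rotvec(w/n).as_matrix();S=sum(np.linalg.matrix_power(r,k) for k in range(n))
    q=np.linalg.solve(S,d)
    print(n,"rows of:",*np.round(w/n,4),*np.round(q,4),"  (p0",np.round(p0,4),")")
    return np.array([x,y,z]),R1
E
python3 - <<'E'
from h import *
c=go(.48,-.25,.231,10)
c=go(.6065,.1103,.18,94,cur=c)
c=go(.6065,.1103,.092,94,cur=c)
E
```

```text
15 rows of: -0.0001 0.0001 -0.1014 0.0031 -0.0373 -0.0   (p0 [ 0.1441 -0.6333  0.2303] )
13 rows of: 0.0 0.0 -0.1128 0.0298 -0.012 0.0039   (p0 [ 0.48  -0.25   0.231] )
3 rows of: 0.0 0.0 0.0 0.0 0.0 0.0293   (p0 [0.6065 0.1103 0.18  ] )
```

```bash
python3 -m crank '0 0 -.1014 .0031 -.0373 0 1;0 0 -.1014 .0031 -.0373 0 1;0 0 -.1014 .0031 -.0373 0 1;0 0 -.1014 .0031 -.0373 0 1;0 0 -.1014 .0031 -.0373 0 1;0 0 -.1014 .0031 -.0373 0 1;0 0 -.1014 .0031 -.0373 0 1;0 0 -.1014 .0031 -.0373 0 1;0 0 -.1014 .0031 -.0373 0 1;0 0 -.1014 .0031 -.0373 0 1;0 0 -.1014 .0031 -.0373 0 1;0 0 -.1014 .0031 -.0373 0 1;0 0 -.1014 .0031 -.0373 0 1;0 0 -.1014 .0031 -.0373 0 1;0 0 -.1014 .0031 -.0373 0 1'
python3 -c "
from h import *
c=go(.6065,.1103,.18,94)"
```

```text
t: 1.6
tool_pos: [0.4801, -0.2492, 0.2308]
ee_rot: [[0.984, 0.178, -0.0], [0.178, -0.984, 0.001], [-0.0, -0.001, -1.0]]
ft_force: [0.4, -0.0, 0.1]
finger_gap: 0.993
13 rows of: -0.0001 -0.0 -0.1124 0.0298 -0.0119 0.0039   (p0 [ 0.4801 -0.2492  0.2308] )
```

Very accurate tracking. On to above the peg, then a close-up.

```bash
python3 -m crank '0 0 -.1124 .0298 -.0119 .0039 1;0 0 -.1124 .0298 -.0119 .0039 1;0 0 -.1124 .0298 -.0119 .0039 1;0 0 -.1124 .0298 -.0119 .0039 1;0 0 -.1124 .0298 -.0119 .0039 1;0 0 -.1124 .0298 -.0119 .0039 1;0 0 -.1124 .0298 -.0119 .0039 1;0 0 -.1124 .0298 -.0119 .0039 1;0 0 -.1124 .0298 -.0119 .0039 1;0 0 -.1124 .0298 -.0119 .0039 1;0 0 -.1124 .0298 -.0119 .0039 1;0 0 -.1124 .0298 -.0119 .0039 1;0 0 -.1124 .0298 -.0119 .0039 1;0 0 0 0 0 0 1'
python3 - <<'E'
from h import *
o=telemetry.get_obs();p,d=grab_frame("wrist");cv2.imwrite("pics/w1.png",p[...,::-1])
W=cloud("wrist",d.astype(float),o);np.save("pics/w1.npy",W)
print(o["joints"].round(0),o["tool_pos"].round(4))
print(fit(W,(0,0,640,400),.112,.13),fit(W,(0,0,640,400),.075,.09))
E
```

```text
t: 3.0
tool_pos: [0.605, 0.1146, 0.18]
ee_rot: [[-0.075, 0.997, -0.002], [0.997, 0.075, 0.003], [0.003, -0.002, -1.0]]
ft_force: [-0.1, 0.8, -0.0]
finger_gap: 0.998
[ 28.  24. -53.  91.  19.  75.  67.] [0.605  0.1146 0.18  ]
(2501, array([0.6076, 0.1108]), array([65., 16.]), -2.6, np.float64(0.122)) (5948, array([0.6534, 0.0413]), array([208., 182.]), 4.1, np.float64(0.081))
```

View pics/w1.png

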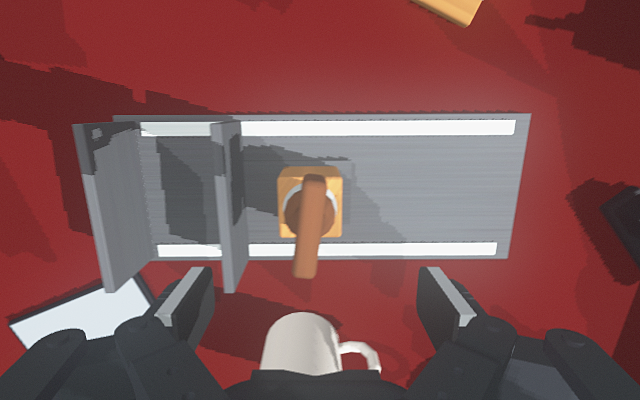

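Peg bar is at (310,225) in the wrist view, already turned about 7° clockwise, and there's room for the fingers. Next I descend, grip it and draw the bookend open.

```bash
python3 - <<'E'
from h import *
c=go(.6076,.1108,.125,87.4,3)
c=go(.6076,.1108,.092,87.4,3,cur=c)
c=go(.5986,.2245,.092,87.4,8,cur=c)
E
```

```text
3 rows of: -0.0005 -0.0003 0.0383 -0.0001 0.0004 0.0184   (p0 [0.6064 0.1112 0.1801] )
3 rows of: 0.0 0.0 0.0 0.0 0.0 0.011   (p0 [0.6076 0.1108 0.125 ] )
8 rows of: 0.0 0.0 0.0 0.0141 -0.0018 0.0   (p0 [0.6076 0.1108 0.092 ] )
```

```bash
python3 -m crank '0 0 .0383 -.0001 .0004 .0184 1;0 0 .0383 -.0001 .0004 .0184 1;0 0 .0383 -.0001 .0004 .0184 1;0 0 0 0 0 .011 .8;0 0 0 0 0 .011 .6;0 0 0 0 0 .011 .4;0 0 0 0 0 0 0;0 0 0 0 0 0 0;0 0 0 0 0 0 0;0 0 0 0 0 0 0;0 0 0 0 0 0 0'
python3 -m crank '0 0 0 .0141 -.0018 0 0;0 0 0 .0141 -.0018 0 0;0 0 0 .0141 -.0018 0 0;0 0 0 .0141 -.0018 0 0;0 0 0 .0141 -.0018 0 0;0 0 0 .0141 -.0018 0 0;0 0 0 .0141 -.0018 0 0;0 0 0 .0141 -.0018 0 0;0 0 0 0 0 0 0;0 0 0 0 0 0 0'
```

```text
t: 4.15
tool_pos: [0.6087, 0.1086, 0.0921]
ee_rot: [[0.05, 0.999, -0.001], [0.999, -0.05, 0.001], [0.001, -0.001, -1.0]]
ft_force: [0.3, 3.6, -7.7]
finger_gap: 0.196
t: 5.15
tool_pos: [0.5998, 0.2198, 0.0921]
ee_rot: [[0.051, 0.999, -0.002], [0.999, -0.051, -0.003], [-0.003, -0.002, -1.0]]
ft_force: [-4.6, -2.9, -3.6]
finger_gap: 0.19
```

```bash
python3 -m crank '0 0 0 0 0 0 .6;0 0 0 0 0 0 .6;0 0 0 0 0 -.02 .7;0 0 0 0 0 -.035 1;0 0 0 0 0 -.035 1;0 0 0 0 0 -.02 1'
python3 - <<'E'
from h import *
c=go(.5934,-.2479,.2,-67.8,20)
E
```

```text
t: 5.75
tool_pos: [0.6026, 0.2224, 0.2071]
ee_rot: [[0.051, 0.999, 0.007], [0.999, -0.051, 0.003], [0.003, 0.007, -1.0]]
ft_force: [0.3, 0.9, -0.9]
finger_gap: 1.006
20 rows of: -0.0001 -0.0005 0.1352 -0.0082 0.0315 0.0004   (p0 [0.6026 0.2224 0.2071] )
```

```bash
python3 -m crank '0 0 .1352 -.0082 .0315 .0004 1;0 0 .1352 -.0082 .0315 .0004 1;0 0 .1352 -.0082 .0315 .0004 1;0 0 .1352 -.0082 .0315 .0004 1;0 0 .1352 -.0082 .0315 .0004 1;0 0 .1352 -.0082 .0315 .0004 1;0 0 .1352 -.0082 .0315 .0004 1;0 0 .1352 -.0082 .0315 .0004 1;0 0 .1352 -.0082 .0315 .0004 1;0 0 .1352 -.0082 .0315 .0004 1;0 0 .1352 -.0082 .0315 .0004 1;0 0 .1352 -.0082 .0315 .0004 1;0 0 .1352 -.0082 .0315 .0004 1;0 0 .1352 -.0082 .0315 .0004 1;0 0 .1352 -.0082 .0315 .0004 1;0 0 .1352 -.0082 .0315 .0004 1;0 0 .1352 -.0082 .0315 .0004 1;0 0 .1352 -.0082 .0315 .0004 1;0 0 .1352 -.0082 .0315 .0004 1;0 0 .1352 -.0082 .0315 .0004 1'
python3 - <<'E'
from h import *
o=telemetry.get_obs();p,d=grab_frame("wrist");cv2.imwrite("pics/w2.png",p[...,::-1])
W=cloud("wrist",d.astype(float),o)
m=np.hypot(W[...,0]-.5934,W[...,1]+.2479)<.06;W[~m]=np.nan
print(o["joints"].round(0),o["tool_pos"].round(4))
f=fit(W,(0,0,640,400),.1,.12);print(f)
x,y=f[1];c=go(x,y,.13,f[3]-90,3);c=go(x,y,.088,f[3]-90,2,cur=c)
E
```

```text
t: 7.75
tool_pos: [0.5917, -0.2509, 0.1958]
ee_rot: [[0.371, -0.928, 0.004], [-0.928, -0.371, -0.002], [0.003, -0.003, -1.0]]
ft_force: [0.2, 0.8, 0.3]
finger_gap: 0.997
[ 33.  19. -16.  87.   5.  75. -51.] [ 0.5917 -0.2509  0.1958]
(2216, array([ 0.5953, -0.2495]), array([80., 14.]), 22.0, np.float64(0.112))
3 rows of: 0.001 -0.0009 -0.0044 -0.0003 -0.0034 0.0219   (p0 [ 0.5862 -0.2538  0.1957] )
2 rows of: 0.0 0.0 0.0 0.0 0.0 0.021   (p0 [ 0.5953 -0.2495  0.13  ] )
```

```bash
python3 -m crank '0 0 -.0044 -.0003 -.0034 .0219 1;0 0 -.0044 -.0003 -.0034 .0219 1;0 0 0 0 0 0 .8;0 0 0 0 0 0 .6'
python3 - <<'E'
from h import *
c=go(.5953,-.2495,.088,-68,3)
E
```

```text
t: 8.2
tool_pos: [0.5985, -0.2461, 0.1515]
ee_rot: [[0.386, -0.922, 0.001], [-0.922, -0.386, -0.0], [0.001, -0.001, -1.0]]
ft_force: [0.4, -0.3, 1.1]
finger_gap: 0.691
3 rows of: -0.0004 -0.0003 0.0042 0.0006 0.0014 0.0212   (p0 [ 0.5985 -0.2461  0.1515] )
```

```bash
python3 -m crank '0 0 .0042 .0006 .0014 .0212 .6;0 0 .0042 .0006 .0014 .0212 .6;0 0 .0042 .0006 .0014 .0212 .6;0 0 0 0 0 0 0;0 0 0 0 0 0 0;0 0 0 0 0 0 0;0 0 0 0 0 0 0;0 0 0 0 0 -.02 0;0 0 0 0 0 -.03 0;0 0 0 0 0 -.035 0;0 0 0 0 0 -.035 0;0 0 0 0 0 0 0'
python3 - <<'E'
from h import *
x,y=rk(0,.026)
c=go(x,y,.208,-85.5,10);c=go(x,y,.097,-85.5,6,cur=c)
E
```

```text
t: 9.4
tool_pos: [0.5977, -0.2504, 0.2138]
ee_rot: [[0.374, -0.927, 0.01], [-0.927, -0.374, -0.005], [0.008, -0.008, -1.0]]
ft_force: [1.1, -0.2, -2.2]
finger_gap: 0.147
10 rows of: -0.0009 -0.0007 0.0305 -0.0223 -0.0076 0.0005   (p0 [ 0.5977 -0.2504  0.2138] )
6 rows of: 0.0 0.0 0.0 0.0 0.0 0.0185   (p0 [ 0.6168 -0.0165  0.208 ] )
```

```bash
python3 -m crank '-.0009 -.0007 .0305 -.0223 -.0076 .0005 0;-.0009 -.0007 .0305 -.0223 -.0076 .0005 0;-.0009 -.0007 .0305 -.0223 -.0076 .0005 0;-.0009 -.0007 .0305 -.0223 -.0076 .0005 0;-.0009 -.0007 .0305 -.0223 -.0076 .0005 0;-.0009 -.0007 .0305 -.0223 -.0076 .0005 0;-.0009 -.0007 .0305 -.0223 -.0076 .0005 0;-.0009 -.0007 .0305 -.0223 -.0076 .0005 0;-.0009 -.0007 .0305 -.0223 -.0076 .0005 0;-.0009 -.0007 .0305 -.0223 -.0076 .0005 0;0 0 0 0 0 0 0;0 0 0 0 0 0 0;0 0 0 0 0 0 0'
python3 - <<'E'
from h import *
x,y=rk(0,.030)
c=go(x,y,.14,-85.5,4);c=go(x,y,.097,-85.5,3,cur=c)
o=telemetry.get_obs();p,d=grab_frame("wrist");cv2.imwrite("pics/w3.png",p[...,::-1])
E
```

```text
t: 10.7
tool_pos: [0.6134, -0.0171, 0.2016]
ee_rot: [[0.077, -0.997, -0.011], [-0.997, -0.077, 0.004], [-0.004, 0.011, -1.0]]
ft_force: [-0.6, -0.4, -3.1]
finger_gap: 0.152
4 rows of: 0.0028 0.0011 -0.0004 -0.001 -0.0009 0.0154   (p0 [ 0.6134 -0.0171  0.2016] )
3 rows of: 0.0 0.0 0.0 0.0 0.0 0.0143   (p0 [ 0.6164 -0.0125  0.14  ] )
```

View pics/w3.png

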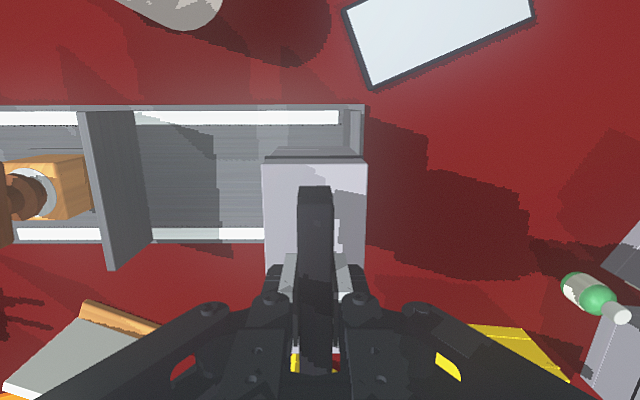

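The box hangs level from its bar, at (315,220) over the rack's right end. The bookend is well open at (115,190). Now I lower it.

```bash
python3 -m crank '.0028 .0011 -.0004 -.001 -.0009 .0154 0;.0028 .0011 -.0004 -.001 -.0009 .0154 0;.0028 .0011 -.0004 -.001 -.0009 .0154 0;.0028 .0011 -.0004 -.001 -.0009 .0154 0;0 0 0 0 0 0 0;0 0 0 0 0 0 0'
python3 - <<'E'
from h import *
x,y=rk(0,.030)
c=go(x,y,.098,-85.5,3)
E
```

```text
t: 11.35
tool_pos: [0.6166, -0.012, 0.1407]
ee_rot: [[0.079, -0.997, 0.001], [-0.997, -0.079, 0.001], [-0.001, -0.001, -1.0]]
ft_force: [0.6, 0.5, -2.3]
finger_gap: 0.153
3 rows of: -0.0002 0.0003 0.0 0.0002 0.0001 0.0142   (p0 [ 0.6166 -0.012   0.1407] )
```

```bash
python3 -m crank '0 0 0 .0002 .0001 .0142 0;0 0 0 .0002 .0001 .0142 0;0 0 0 .0002 .0001 .0142 0;0 0 0 0 0 .002 0;0 0 0 0 0 0 0'
```

```text
t: 11.85
tool_pos: [0.6163, -0.0109, 0.0963]
ee_rot: [[0.08, -0.997, 0.001], [-0.997, -0.08, 0.001], [-0.001, -0.001, -1.0]]
ft_force: [-2.3, 1.1, 3.5]
finger_gap: 0.152
```

```bash
python3 -m crank '0 0 0 0 0 0 .4;0 0 0 0 0 0 .4;0 0 0 0 0 -.02 .4;0 0 0 0 0 -.035 .6;0 0 0 0 0 -.04 1;0 0 0 0 0 -.015 1;0 0 0 0 0 0 1'
python3 - <<'E'
from h import *
o=telemetry.get_obs();p,d=grab_frame("wrist")
W=cloud("wrist",d.astype(float),o)
print(fit(W,(150,50,500,400),.112,.125))
c=go(.4469,-.3772,.2,-90,14)
E
```

```text
t: 12.55
tool_pos: [0.6182, -0.0117, 0.2089]
ee_rot: [[0.08, -0.997, 0.007], [-0.997, -0.08, 0.001], [-0.0, -0.007, -1.0]]
ft_force: [1.2, -0.1, -0.2]
finger_gap: 0.999
(2119, array([ 0.6164, -0.0119]), array([80., 14.]), 4.7, np.float64(0.12))
14 rows of: -0.0002 0.0001 0.0057 0.0256 0.0133 0.0004   (p0 [ 0.6169 -0.0118  0.2065] )
```

Box 1 stands well: rack x ≈ 0, y ≈ 0.030, upright. On to the near box.

```bash
python3 -m crank '0 0 .0057 .0256 .0133 .0004 1;0 0 .0057 .0256 .0133 .0004 1;0 0 .0057 .0256 .0133 .0004 1;0 0 .0057 .0256 .0133 .0004 1;0 0 .0057 .0256 .0133 .0004 1;0 0 .0057 .0256 .0133 .0004 1;0 0 .0057 .0256 .0133 .0004 1;0 0 .0057 .0256 .0133 .0004 1;0 0 .0057 .0256 .0133 .0004 1;0 0 .0057 .0256 .0133 .0004 1;0 0 .0057 .0256 .0133 .0004 1;0 0 .0057 .0256 .0133 .0004 1;0 0 .0057 .0256 .0133 .0004 1;0 0 .0057 .0256 .0133 .0004 1;0 0 0 0 0 0 1;0 0 0 0 0 0 1'
python3 - <<'E'
from h import *
o=telemetry.get_obs();p,d=grab_frame("wrist")
W=cloud("wrist",d.astype(float),o)
m=np.hypot(W[...,0]-.4469,W[...,1]+.3772)<.07;W[~m]=np.nan
f=fit(W,(0,0,640,400),.1,.12);print(f)
x,y=f[1];c=go(x,y,.13,f[3]-90,3);c=go(x,y,.088,f[3]-90,2,cur=c)
E
```

```text
t: 14.2
tool_pos: [0.4445, -0.3775, 0.1974]
ee_rot: [[-0.002, -1.0, -0.002], [-1.0, 0.002, 0.004], [-0.004, 0.002, -1.0]]
ft_force: [0.6, 0.9, -0.3]
finger_gap: 0.995
(2234, array([ 0.449 , -0.3798]), array([80., 14.]), -0.2, np.float64(0.112))
3 rows of: 0.0003 0.0012 0.0013 0.0012 -0.0012 0.0226   (p0 [ 0.4454 -0.3765  0.1979] )
2 rows of: 0.0 0.0 0.0 0.0 0.0 0.021   (p0 [ 0.449  -0.3798  0.13  ] )
```

```bash
python3 -m crank '0 0 .0013 .0012 -.0012 .0226 1;0 0 .0013 .0012 -.0012 .0226 .8;0 0 .0013 .0012 -.0012 .0226 .6;0 0 0 0 0 .021 .6;0 0 0 0 0 .021 .6;0 0 0 0 0 0 0;0 0 0 0 0 0 0;0 0 0 0 0 0 0;0 0 0 0 0 0 0;0 0 0 0 0 -.02 0;0 0 0 0 0 -.03 0;0 0 0 0 0 -.035 0;0 0 0 0 0 -.035 0;0 0 0 0 0 0 0;0 0 0 0 0 0 0'
python3 - <<'E'
from h import *
x,y=rk(0,.082)
c=go(x,y,.21,-85.5,16)
E
```

```text
t: 15.75
tool_pos: [0.4497, -0.3815, 0.2111]
ee_rot: [[-0.004, -1.0, 0.003], [-1.0, 0.004, -0.0], [0.0, -0.003, -1.0]]
ft_force: [-0.1, -0.2, -4.1]
finger_gap: 0.147
16 rows of: -0.0002 -0.0 -0.0051 -0.0259 -0.0111 0.0001   (p0 [ 0.4497 -0.3815  0.2111] )
```

```bash
python3 -m crank '0 0 0 0 0 -.03 0;0 0 -.0051 -.0259 -.0111 0 0;0 0 -.0051 -.0259 -.0111 0 0;0 0 -.0051 -.0259 -.0111 0 0;0 0 -.0051 -.0259 -.0111 0 0;0 0 -.0051 -.0259 -.0111 0 0;0 0 -.0051 -.0259 -.0111 0 0;0 0 -.0051 -.0259 -.0111 0 0;0 0 -.0051 -.0259 -.0111 0 0;0 0 -.0051 -.0259 -.0111 0 0;0 0 -.0051 -.0259 -.0111 0 0;0 0 -.0051 -.0259 -.0111 0 0;0 0 -.0051 -.0259 -.0111 0 0;0 0 -.0051 -.0259 -.0111 0 0;0 0 -.0051 -.0259 -.0111 0 0;0 0 -.0051 -.0259 -.0111 0 0;0 0 -.0051 -.0259 -.0111 0 0;0 0 0 0 0 0 0;0 0 0 0 0 0 0;0 0 0 0 0 0 0'
python3 - <<'E'
from h import *
x,y=rk(0,.082)
c=go(x,y,.195,-85.5,3);c=go(x,y,.098,-85.5,6,cur=c)
E
```

```text
t: 17.75
tool_pos: [0.6118, 0.0374, 0.2393]
ee_rot: [[0.076, -0.997, -0.001], [-0.997, -0.076, 0.0], [-0.0, 0.001, -1.0]]
ft_force: [-0.2, -0.2, -2.2]
finger_gap: 0.149
3 rows of: 0.0004 0.0001 -0.0007 -0.0006 -0.0002 0.0148   (p0 [0.6118 0.0374 0.2393] )
6 rows of: 0.0 0.0 0.0 0.0 0.0 0.0162   (p0 [0.6124 0.0393 0.195 ] )
```

```bash
python3 -m crank '0 0 0 -.0006 -.0002 .0148 0;0 0 0 -.0006 -.0002 .0148 0;0 0 0 -.0006 -.0002 .0148 0;0 0 0 0 0 .016 0;0 0 0 0 0 .016 0;0 0 0 0 0 .016 0;0 0 0 0 0 .016 0;0 0 0 0 0 .016 0;0 0 0 0 0 .016 0;0 0 0 0 0 .003 0;0 0 0 0 0 0 0;0 0 0 0 0 0 0'
python3 -m crank '0 0 0 0 0 0 .35;0 0 0 0 0 0 .35;0 0 0 0 0 -.02 .35;0 0 0 0 0 -.035 .35;0 0 0 0 0 -.04 1;0 0 0 0 0 -.015 1;0 0 0 0 0 0 1;0 0 0 0 0 0 1'
python3 - <<'E'
from h import *
o=telemetry.get_obs();p,d=grab_frame("wrist")
W=cloud("wrist",d.astype(float),o)
print(fit(W,(150,50,500,400),.112,.125))
m=np.hypot(*(W[...,:2]-rk(0,.082)).transpose(2,0,1))<.045;V=W.copy();V[~m]=np.nan;print(fit(V,(0,0,640,400),.115,.125))
c=go(.5778,-.3728,.2,-115.5,14)
E
```

```text
t: 18.95
tool_pos: [0.6132, 0.0418, 0.0978]
ee_rot: [[0.078, -0.997, 0.001], [-0.997, -0.078, 0.002], [-0.002, -0.002, -1.0]]
ft_force: [-3.0, 1.3, 3.9]
finger_gap: 0.15
t: 19.75
tool_pos: [0.6126, 0.0404, 0.2062]
ee_rot: [[0.077, -0.997, 0.0], [-0.997, -0.077, 0.001], [-0.001, -0.0, -1.0]]
ft_force: [0.7, -0.1, 0.1]
finger_gap: 0.986
(4513, array([0.6141, 0.0143]), array([80., 67.]), 4.7, np.float64(0.12))
(2177, array([0.6135, 0.021 ]), array([79., 53.]), 4.1, np.float64(0.12))
14 rows of: 0.0001 0.0 0.0373 0.0298 -0.0025 0.0004   (p0 [0.6121 0.0403 0.2054] )
```

```bash
python3 -m crank '0 0 .0373 .0298 -.0025 .0004 1;0 0 .0373 .0298 -.0025 .0004 1;0 0 .0373 .0298 -.0025 .0004 1;0 0 .0373 .0298 -.0025 .0004 1;0 0 .0373 .0298 -.0025 .0004 1;0 0 .0373 .0298 -.0025 .0004 1;0 0 .0373 .0298 -.0025 .0004 1;0 0 .0373 .0298 -.0025 .0004 1;0 0 .0373 .0298 -.0025 .0004 1;0 0 .0373 .0298 -.0025 .0004 1;0 0 .0373 .0298 -.0025 .0004 1;0 0 .0373 .0298 -.0025 .0004 1;0 0 .0373 .0298 -.0025 .0004 1;0 0 .0373 .0298 -.0025 .0004 1;0 0 0 0 0 0 1;0 0 0 0 0 0 1'
python3 - <<'E'
from h import *
o=telemetry.get_obs();p,d=grab_frame("wrist");cv2.imwrite("pics/w4.png",p[...,::-1])
W=cloud("wrist",d.astype(float),o)
m=np.hypot(W[...,0]-.5778,W[...,1]+.3728)<.08;W[~m]=np.nan
f=fit(W,(0,0,640,400),.1,.12);print(f)
x,y=f[1];c=go(x,y,.13,f[3]-90,3);c=go(x,y,.088,f[3]-90,2,cur=c)
E
```

```text
t: 21.4
tool_pos: [0.5786, -0.3735, 0.2009]
ee_rot: [[-0.433, -0.902, 0.001], [-0.902, 0.433, 0.002], [-0.002, -0.0, -1.0]]
ft_force: [0.8, -0.2, -0.5]
finger_gap: 0.999
(2148, array([ 0.5801, -0.3764]), array([79., 14.]), -24.4, np.float64(0.112))
3 rows of: -0.0001 0.0008 -0.0063 0.0013 -0.0008 0.0237   (p0 [ 0.5795 -0.3718  0.2011] )
2 rows of: 0.0 0.0 0.0 0.0 0.0 0.021   (p0 [ 0.5801 -0.3764  0.13  ] )
```

```bash
python3 -m crank '0 0 -.0063 .0013 -.0008 .0237 1;0 0 -.0063 .0013 -.0008 .0237 .8;0 0 -.0063 .0013 -.0008 .0237 .6;0 0 0 0 0 .021 .6;0 0 0 0 0 .021 .6;0 0 0 0 0 0 0;0 0 0 0 0 0 0;0 0 0 0 0 0 0;0 0 0 0 0 0 0;0 0 0 0 0 -.02 0;0 0 0 0 0 -.03 0;0 0 0 0 0 -.035 0;0 0 0 0 0 -.035 0;0 0 0 0 0 -.03 0;0 0 0 0 0 0 0;0 0 0 0 0 0 0'
python3 - <<'E'
from h import *
x,y=rk(0,.134)
c=go(x,y,.235,-85.5,17)
E
```

```text
t: 23.05
tool_pos: [0.5802, -0.3765, 0.2388]
ee_rot: [[-0.413, -0.911, 0.002], [-0.911, 0.413, 0.0], [-0.001, -0.002, -1.0]]
ft_force: [-0.2, 0.4, -3.3]
finger_gap: 0.145
17 rows of: -0.0001 0.0 -0.0296 -0.0276 0.0036 0.0002   (p0 [ 0.5802 -0.3765  0.2388] )
```

```bash
python3 -m crank '0 0 -.0296 -.0276 .0036 .0002 0;0 0 -.0296 -.0276 .0036 .0002 0;0 0 -.0296 -.0276 .0036 .0002 0;0 0 -.0296 -.0276 .0036 .0002 0;0 0 -.0296 -.0276 .0036 .0002 0;0 0 -.0296 -.0276 .0036 .0002 0;0 0 -.0296 -.0276 .0036 .0002 0;0 0 -.0296 -.0276 .0036 .0002 0;0 0 -.0296 -.0276 .0036 .0002 0;0 0 -.0296 -.0276 .0036 .0002 0;0 0 -.0296 -.0276 .0036 .0002 0;0 0 -.0296 -.0276 .0036 .0002 0;0 0 -.0296 -.0276 .0036 .0002 0;0 0 -.0296 -.0276 .0036 .0002 0;0 0 -.0296 -.0276 .0036 .0002 0;0 0 -.0296 -.0276 .0036 .0002 0;0 0 -.0296 -.0276 .0036 .0002 0;0 0 0 0 0 0 0;0 0 0 0 0 0 0;0 0 0 0 0 0 0'
python3 - <<'E'
from h import *
x,y=rk(0,.134)
c=go(x,y,.195,-85.5,3);c=go(x,y,.098,-85.5,6,cur=c)
E
```

```text
t: 25.05
tool_pos: [0.6078, 0.09, 0.2352]
ee_rot: [[0.077, -0.997, 0.001], [-0.997, -0.077, 0.0], [0.0, -0.001, -1.0]]
ft_force: [-0.5, -0.9, -2.1]
finger_gap: 0.152
3 rows of: -0.0004 -0.0 -0.0007 -0.0004 -0.0002 0.0134   (p0 [0.6078 0.09   0.2352] )
6 rows of: 0.0 0.0 0.0 0.0 0.0 0.0162   (p0 [0.6083 0.0912 0.195 ] )
```

```bash
python3 -m crank '0 0 -.0007 -.0004 -.0002 .0134 0;0 0 -.0007 -.0004 -.0002 .0134 0;0 0 -.0007 -.0004 -.0002 .0134 0;0 0 0 0 0 .016 0;0 0 0 0 0 .016 0;0 0 0 0 0 .016 0;0 0 0 0 0 .016 0;0 0 0 0 0 .016 0;0 0 0 0 0 .016 0;0 0 0 0 0 .003 0;0 0 0 0 0 0 0;0 0 0 0 0 0 0'
python3 -m crank '0 0 0 0 0 0 .35;0 0 0 0 0 0 .35;0 0 0 0 0 -.02 .35;0 0 0 0 0 -.035 .35;0 0 0 0 0 -.04 1;0 0 0 0 0 -.015 1;0 0 0 0 0 0 1;0 0 0 0 0 0 1'
python3 - <<'E'
from h import *
for n in("wrist","top"):
    o=telemetry.get_obs();p,d=grab_frame(n);cv2.imwrite(f"pics/{n}5.png",p[...,::-1])
    W=cloud(n,d.astype(float),o)
    W=W.reshape(1,-1,3) ; W[...,:][(np.abs((W[...,0]-.61))>.09)|(W[...,1]<-.06)|(W[...,1]>.3)]=np.nan
    print(n,fit(W.reshape(400,640,3),(0,0,640,400),.115,.125))
E
```

```text
t: 26.25
tool_pos: [0.6085, 0.0926, 0.097]
ee_rot: [[0.08, -0.997, 0.002], [-0.997, -0.08, 0.001], [-0.001, -0.002, -1.0]]
ft_force: [-3.7, -1.2, 5.3]
finger_gap: 0.15
t: 27.05
tool_pos: [0.6078, 0.0921, 0.205]
ee_rot: [[0.08, -0.997, 0.0], [-0.997, -0.08, 0.001], [-0.001, -0.0, -1.0]]
ft_force: [-0.1, -0.0, -1.1]
finger_gap: 0.99
wrist (9149, array([0.6059, 0.1052]), array([249.,  80.]), -84.7, np.float64(0.12))
top (277, array([0.6026, 0.1068]), array([250.,  80.]), -84.2, np.float64(0.121))
```

View pics/top5.png

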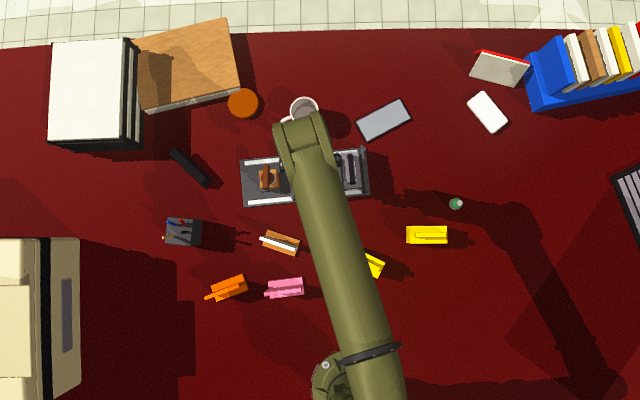

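View pics/wrist5.png

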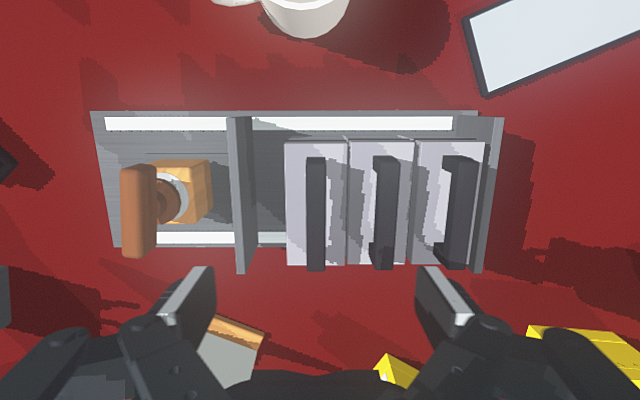

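All three boxes stand in a row at (315,210), (383,210) and (455,210) in the wrist view. The bookend plate is at (240,190) and the peg at (140,210). The top view shows no fourth grey box. Now back to the peg.

```bash
python3 - <<'E'
from h import *
c=go(.6,.15,.205,0,12);c=go(.598,.221,.19,87.4,12,cur=c)
E
```

```text
12 rows of: 0.0001 0.0002 -0.1243 -0.0043 -0.0032 -0.0001   (p0 [0.6071 0.0919 0.2038] )
12 rows of: 0.0 0.0 -0.1271 0.0041 -0.0051 0.0012   (p0 [0.6   0.15  0.205] )
```

```bash
python3 -m crank '0 0 -.1243 -.0043 -.0032 0 1;0 0 -.1243 -.0043 -.0032 0 1;0 0 -.1243 -.0043 -.0032 0 1;0 0 -.1243 -.0043 -.0032 0 1;0 0 -.1243 -.0043 -.0032 0 1;0 0 -.1243 -.0043 -.0032 0 1;0 0 -.1243 -.0043 -.0032 0 1;0 0 -.1243 -.0043 -.0032 0 1;0 0 -.1243 -.0043 -.0032 0 1;0 0 -.1243 -.0043 -.0032 0 1;0 0 -.1243 -.0043 -.0032 0 1;0 0 -.1243 -.0043 -.0032 0 1'
python3 -m crank '0 0 -.1271 .0041 -.0051 .0012 1;0 0 -.1271 .0041 -.0051 .0012 1;0 0 -.1271 .0041 -.0051 .0012 1;0 0 -.1271 .0041 -.0051 .0012 1;0 0 -.1271 .0041 -.0051 .0012 1;0 0 -.1271 .0041 -.0051 .0012 1;0 0 -.1271 .0041 -.0051 .0012 1;0 0 -.1271 .0041 -.0051 .0012 1;0 0 -.1271 .0041 -.0051 .0012 1;0 0 -.1271 .0041 -.0051 .0012 1;0 0 -.1271 .0041 -.0051 .0012 1;0 0 -.1271 .0041 -.0051 .0012 1;0 0 0 0 0 0 1;0 0 0 0 0 0 1'
python3 - <<'E'
from h import *
o=telemetry.get_obs();p,d=grab_frame("wrist")
W=cloud("wrist",d.astype(float),o)
m=np.hypot(W[...,0]-.598,W[...,1]-.221)<.06;W[~m]=np.nan
f=fit(W,(0,0,640,400),.112,.13);print(f,o["joints"].round(0))
x,y=f[1];c=go(x,y,.125,f[3]+90,3);c=go(x,y,.092,f[3]+90,2,cur=c)
u=np.array(rk(0,-.052))-rk(0,0);c=go(x+u[0],y+u[1],.092,f[3]+90,8,cur=c)
E
```

```text
t: 28.35
tool_pos: [0.6, 0.1503, 0.2041]
ee_rot: [[1.0, 0.006, -0.002], [0.006, -1.0, 0.001], [-0.002, -0.001, -1.0]]
ft_force: [0.5, 0.1, -0.4]
finger_gap: 1.0
t: 29.75
tool_pos: [0.599, 0.2211, 0.1906]
ee_rot: [[0.048, 0.999, -0.001], [0.999, -0.048, 0.001], [0.001, -0.001, -1.0]]
ft_force: [0.4, -0.4, 0.8]
finger_gap: 1.004
(2326, array([0.5992, 0.2189]), array([66., 16.]), -2.3, np.float64(0.122)) [ 18.  28. -55.  87.  23.  78.  49.]
3 rows of: -0.0 -0.0002 -0.0026 -0.0007 0.0 0.022   (p0 [0.5993 0.2209 0.1909] )
2 rows of: 0.0 0.0 0.0 0.0 0.0 0.0165   (p0 [0.5992 0.2189 0.125 ] )
8 rows of: 0.0 0.0 0.0 -0.0065 0.0008 0.0   (p0 [0.5992 0.2189 0.092 ] )
```

```bash
python3 -m crank '0 0 -.0026 -.0007 0 .022 1;0 0 -.0026 -.0007 0 .022 .8;0 0 -.0026 -.0007 0 .022 .5;0 0 0 0 0 .0165 .4;0 0 0 0 0 .0165 .4;0 0 0 0 0 0 0;0 0 0 0 0 0 0;0 0 0 0 0 0 0;0 0 0 0 0 0 0'
python3 -m crank '0 0 0 -.0065 .0008 0 0;0 0 0 -.0065 .0008 0 0;0 0 0 -.0065 .0008 0 0;0 0 0 -.0065 .0008 0 0;0 0 0 -.0065 .0008 0 0;0 0 0 -.0065 .0008 0 0;0 0 0 0 0 0 0;0 0 0 0 0 0 0'
python3 -m crank '0 0 0 -.003 .0004 0 0;0 0 0 -.003 .0004 0 0;0 0 0 0 0 0 0;0 0 0 0 0 0 0'
```

```text
t: 30.7
tool_pos: [0.5981, 0.2191, 0.0909]
ee_rot: [[0.037, 0.999, -0.002], [0.999, -0.037, 0.001], [0.0, -0.002, -1.0]]
ft_force: [2.0, 1.4, -20.5]
finger_gap: 0.196
t: 31.5
tool_pos: [0.6012, 0.181, 0.0911]
ee_rot: [[0.036, 0.999, -0.002], [0.999, -0.036, 0.002], [0.002, -0.002, -1.0]]
ft_force: [1.1, 5.2, -25.3]
finger_gap: 0.194
t: 31.9
tool_pos: [0.6016, 0.1765, 0.0911]
ee_rot: [[0.035, 0.999, -0.002], [0.999, -0.035, 0.004], [0.004, -0.002, -1.0]]
ft_force: [1.4, 6.4, -26.3]
finger_gap: 0.195
```

```bash
python3 -m crank '0 0 0 -.003 .0004 .0008 0;0 0 0 0 0 0 0;0 0 0 0 0 0 0'
python3 -m crank '0 0 0 -.003 .0004 0 0;0 0 0 0 0 0 0;0 0 0 0 0 0 0'
```

```text
t: 32.2
tool_pos: [0.6017, 0.1753, 0.091]
ee_rot: [[0.034, 0.999, -0.001], [0.999, -0.034, 0.006], [0.006, -0.001, -1.0]]
ft_force: [1.3, 8.6, -24.0]
finger_gap: 0.196
t: 32.5
tool_pos: [0.602, 0.1724, 0.0911]
ee_rot: [[0.034, 0.999, -0.001], [0.999, -0.034, 0.006], [0.006, -0.001, -1.0]]
ft_force: [0.5, 9.2, -23.5]
finger_gap: 0.197
```

```bash
python3 -m crank '0 0 0 -.003 .0004 .001 0;0 0 0 0 0 0 0;0 0 0 0 0 0 0'
python3 -m crank '0 0 0 -.003 .0004 .001 0;0 0 0 0 0 0 0;0 0 0 0 0 0 0'
```

```text
t: 32.8
tool_pos: [0.6021, 0.1707, 0.091]
ee_rot: [[0.033, 0.999, -0.001], [0.999, -0.033, 0.008], [0.008, -0.001, -1.0]]
ft_force: [-0.8, 10.8, -19.2]
finger_gap: 0.197
t: 33.1
tool_pos: [0.6023, 0.1687, 0.0909]
ee_rot: [[0.033, 0.999, -0.0], [0.999, -0.033, 0.009], [0.009, -0.001, -1.0]]
ft_force: [-2.1, 11.3, -14.6]
finger_gap: 0.193
```

```bash
python3 -m crank '0 0 0 -.003 .0003 .001 0;0 0 0 0 0 0 0;0 0 0 0 0 0 0'
python3 -m crank '0 0 0 -.002 .0002 .001 0;0 0 0 0 0 0 0;0 0 0 0 0 0 0'
```

```text
t: 33.4
tool_pos: [0.6024, 0.1686, 0.0909]
ee_rot: [[0.031, 1.0, 0.001], [0.999, -0.031, 0.012], [0.012, 0.0, -1.0]]
ft_force: [-3.7, 14.7, -12.7]
finger_gap: 0.197
t: 33.7
tool_pos: [0.6024, 0.1685, 0.0908]
ee_rot: [[0.03, 1.0, 0.001], [0.999, -0.03, 0.015], [0.015, 0.001, -1.0]]
ft_force: [-4.3, 16.9, -9.1]
finger_gap: 0.197
```

```bash
python3 - <<'E'
from h import *
o=telemetry.get_obs();p,d=grab_frame("wrist");cv2.imwrite("pics/w6.png",p[...,::-1])
W=cloud("wrist",d.astype(float),o)
a=np.radians(YAW);X=(W[...,:2]-ROW[:2])@np.array([[np.cos(a),-np.sin(a)],[np.sin(a),np.cos(a)]])
for i in range(3):
    y=.024+.048*i
    m=(abs(X[...,1]-y)<.018)&(abs(X[...,0])<.09);V=np.dstack([X,W[...,2]]);V[~m]=np.nan
    print(i,fit(V,(0,0,640,400),.115,.128))
E
python3 -m crank '0 0 0 .002 0 .001 0;0 0 0 0 0 0 0'
```

```text
0 None
1 (151, array([0.0265, 0.0782]), array([13.,  3.]), -3.8, np.float64(0.116))
2 (6664, array([-0.0114,  0.1195]), array([62., 16.]), 0.3, np.float64(0.12))
t: 33.95
tool_pos: [0.6025, 0.1687, 0.0906]
ee_rot: [[0.031, 1.0, 0.001], [0.999, -0.031, 0.011], [0.011, 0.0, -1.0]]
ft_force: [-7.8, 12.8, -3.3]
finger_gap: 0.195
```

View pics/w6.png

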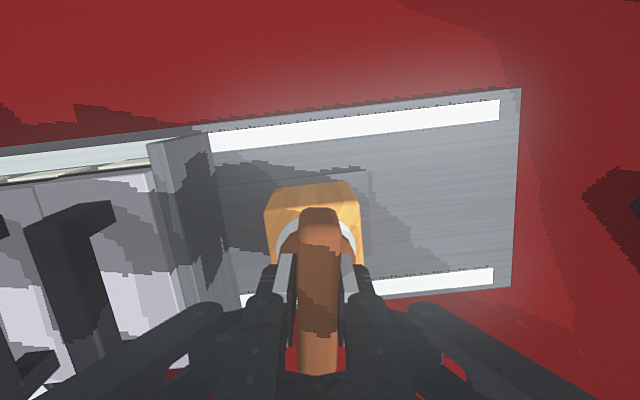

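Snug: the third box (150,230) touches the bookend plate (180,220), with its centre at rack y ≈ 0.120. Now I wind and press, half first.

```bash
python3 -m crank '0 0 .05 0 0 .002 0;0 0 .1 0 0 .0012 0;0 0 .1 0 0 .0012 0;0 0 .1 0 0 .0012 0;0 0 .1 0 0 .0012 0;0 0 .1 0 0 .0012 0;0 0 0 0 0 0 0'
```

```text
t: 34.65
tool_pos: [0.6062, 0.1666, 0.0856]
ee_rot: [[0.551, 0.835, 0.008], [0.835, -0.551, 0.008], [0.011, 0.002, -1.0]]
ft_force: [-5.1, 8.5, 6.8]
finger_gap: 0.194
```

```bash
python3 -m crank '0 0 .1 0 0 .0012 0;0 0 .1 0 0 .0012 0;0 0 .1 0 0 .0012 0;0 0 .1 0 0 .0012 0;0 0 .1 0 0 .0012 0;0 0 .1 0 0 .0012 0;0 0 .05 0 0 .001 0;0 0 0 0 0 0 0'
```

```text
t: 35.45
tool_pos: [0.6049, 0.1621, 0.0768]
ee_rot: [[0.944, 0.33, 0.003], [0.33, -0.944, 0.001], [0.003, 0.0, -1.0]]
ft_force: [-8.3, 0.4, 12.7]
finger_gap: 0.176
```

```bash
python3 -m crank '0 0 .03 0 0 .002 0;0 0 .03 0 0 .002 0;0 0 0 0 0 0 0;0 0 0 0 0 0 0'
```

```text
t: 35.85
tool_pos: [0.6047, 0.1621, 0.0764]
ee_rot: [[0.961, 0.276, 0.003], [0.276, -0.961, -0.001], [0.003, 0.002, -1.0]]
ft_force: [-17.5, -3.0, 33.6]
finger_gap: 0.178
```

```bash
python3 -m crank '0 0 -.03 0 0 -.004 0;0 0 0 0 0 0 .5;0 0 0 0 0 0 .5;0 0 0 0 0 0 .6;0 0 0 0 0 -.025 .8;0 0 0 0 0 -.035 1;0 0 0 0 0 -.04 1;0 0 0 0 0 -.02 1;0 0 0 0 0 0 1;0 0 0 0 0 0 1'
python3 - <<'E'
from h import *
o=telemetry.get_obs();p,d=grab_frame("wrist");cv2.imwrite("pics/w7.png",p[...,::-1])
W=cloud("wrist",d.astype(float),o);m=np.hypot(W[...,0]-.604,W[...,1]-.166)<.05
W[~m]=np.nan;print(fit(W,(0,0,640,400),.1,.13))
p,d=grab_frame("top");W=cloud("top",d.astype(float));print(fit(W,(250,222,310,262),.08,.12));cv2.imwrite("pics/top7.png",p[...,::-1])
go(.4175,.1928,.2,-20,14)
E
```

```text
t: 36.85
tool_pos: [0.6052, 0.1589, 0.1911]
ee_rot: [[0.954, 0.298, 0.002], [0.298, -0.954, 0.001], [0.003, -0.0, -1.0]]
ft_force: [-0.7, -0.6, 0.0]
finger_gap: 0.998
(2148, array([0.6038, 0.1691]), array([65., 16.]), -69.9, np.float64(0.11))
(143, array([0.4189, 0.1967]), array([92., 10.]), 70.6, np.float64(0.104))
14 rows of: -0.0 0.0001 0.0466 -0.0136 -0.0025 -0.0008   (p0 [0.6042 0.1586 0.1894] )
```

View pics/w7.png

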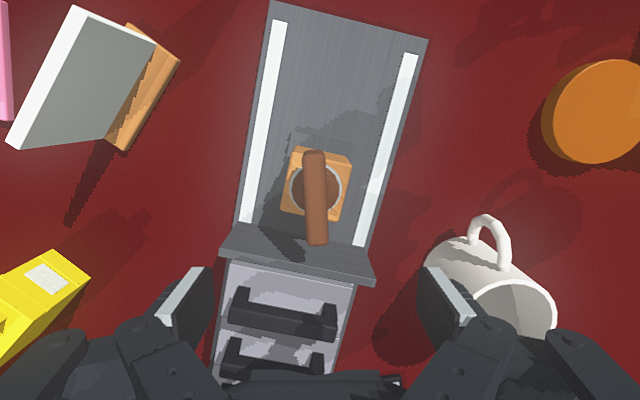

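The peg bar's long axis is at −69.9°, which makes the turn 1.30 rad, and its top is at 0.110 m, so the shoulder is home. The gap is about 0.144 m, so the row is still snug. The sign has not been disturbed. Next, the sign.

```bash
python3 -m crank '0 0 .0466 -.0136 -.0025 -.0008 1;0 0 .0466 -.0136 -.0025 -.0008 1;0 0 .0466 -.0136 -.0025 -.0008 1;0 0 .0466 -.0136 -.0025 -.0008 1;0 0 .0466 -.0136 -.0025 -.0008 1;0 0 .0466 -.0136 -.0025 -.0008 1;0 0 .0466 -.0136 -.0025 -.0008 1;0 0 .0466 -.0136 -.0025 -.0008 1;0 0 .0466 -.0136 -.0025 -.0008 1;0 0 .0466 -.0136 -.0025 -.0008 1;0 0 .0466 -.0136 -.0025 -.0008 1;0 0 .0466 -.0136 -.0025 -.0008 1;0 0 .0466 -.0136 -.0025 -.0008 1;0 0 .0466 -.0136 -.0025 -.0008 1;0 0 0 0 0 0 1;0 0 0 0 0 0 1'
python3 - <<'E'
from h import *
o=telemetry.get_obs();p,d=grab_frame("wrist");cv2.imwrite("pics/w8.png",p[...,::-1])
W=cloud("wrist",d.astype(float),o);m=np.hypot(W[...,0]-.4175,W[...,1]-.1928)<.08;W[~m]=np.nan
f=fit(W,(0,0,640,400),.095,.11);print(f)
x,y=f[1];c=go(x,y,.13,f[3]-90,3);c=go(x,y,.07,f[3]-90,3,cur=c)
E
```

```text
t: 38.55
tool_pos: [0.4176, 0.1929, 0.2011]
ee_rot: [[0.94, -0.341, 0.001], [-0.341, -0.94, 0.0], [0.0, -0.001, -1.0]]
ft_force: [-0.4, -1.1, 0.6]
finger_gap: 1.0
(1808, array([0.4194, 0.1918]), array([99., 10.]), 70.3, np.float64(0.105))
3 rows of: -0.0003 -0.0001 -0.0015 0.0006 0.0002 0.0237   (p0 [0.418  0.1928 0.2012] )
3 rows of: 0.0 0.0 0.0 0.0 0.0 0.02   (p0 [0.4194 0.1918 0.13  ] )
```

```bash
python3 -m crank '0 0 -.0015 .0006 .0002 .0237 1;0 0 -.0015 .0006 .0002 .0237 .8;0 0 -.0015 .0006 .0002 .0237 .6;0 0 0 0 0 .02 .5;0 0 0 0 0 .02 .5;0 0 0 0 0 .02 .5;0 0 0 0 0 0 0;0 0 0 0 0 0 0;0 0 0 0 0 0 0;0 0 0 0 0 0 0;0 0 0 0 0 -.02 0;0 0 0 0 0 -.03 0;0 0 0 0 0 -.02 0;0 0 0 0 0 0 0;0 0 0 0 0 0 0'
python3 - <<'E'
from h import *
x,y=rk(-.14,.048);print(x,y);go(x,y,.14,4.5,10)
E
```

```text
t: 40.1
tool_pos: [0.4193, 0.1921, 0.1408]
ee_rot: [[0.941, -0.338, 0.002], [-0.338, -0.941, 0.001], [0.002, -0.001, -1.0]]
ft_force: [0.2, 0.3, -1.7]
finger_gap: 0.109
0.4754655366824255 -0.00553224138270815
10 rows of: -0.0001 -0.0002 -0.0423 0.0086 0.0188 0.0001   (p0 [0.4193 0.1921 0.1408] )
```

```bash
python3 -m crank '0 0 -.0423 .0086 .0188 .0001 0;0 0 -.0423 .0086 .0188 .0001 0;0 0 -.0423 .0086 .0188 .0001 0;0 0 -.0423 .0086 .0188 .0001 0;0 0 -.0423 .0086 .0188 .0001 0;0 0 -.0423 .0086 .0188 .0001 0;0 0 -.0423 .0086 .0188 .0001 0;0 0 -.0423 .0086 .0188 .0001 0;0 0 -.0423 .0086 .0188 .0001 0;0 0 -.0423 .0086 .0188 .0001 0;0 0 0 0 0 0 0;0 0 0 0 0 0 0'
python3 - <<'E'
from h import *
x,y=rk(-.14,.048);go(x,y,.072,4.5,4)
E
```

```text
t: 41.3
tool_pos: [0.4738, -0.005, 0.138]
ee_rot: [[0.997, 0.077, -0.002], [0.078, -0.997, 0.002], [-0.002, -0.002, -1.0]]
ft_force: [-0.1, 1.2, -1.5]
finger_gap: 0.11
4 rows of: -0.0006 0.0004 -0.0002 0.0004 0.0002 0.0165   (p0 [ 0.4738 -0.005   0.138 ] )
```

```bash
python3 -m crank '0 0 0 .0004 0 .0165 0;0 0 0 .0004 0 .0165 0;0 0 0 .0004 0 .0165 0;0 0 0 0 0 .0155 0;0 0 0 0 0 .002 0;0 0 0 0 0 0 0;0 0 0 0 0 0 0'
```

```text
t: 42.0
tool_pos: [0.4763, -0.0045, 0.0729]
ee_rot: [[0.997, 0.079, 0.002], [0.079, -0.997, 0.001], [0.002, -0.001, -1.0]]
ft_force: [0.1, 0.6, -2.9]
finger_gap: 0.104
```

```bash
python3 -m crank '0 0 0 0 0 .002 0;0 0 0 0 0 .001 0;0 0 0 0 0 0 0;0 0 0 0 0 0 0'
```

```text
t: 42.4
tool_pos: [0.4767, -0.005, 0.0706]
ee_rot: [[0.997, 0.078, 0.002], [0.078, -0.997, 0.001], [0.002, -0.001, -1.0]]
ft_force: [-2.7, 0.0, 5.4]
finger_gap: 0.111
```

Landed. Release, rise and back off to the side for a clear last look.

```bash
python3 -m crank '0 0 0 0 0 0 .4;0 0 0 0 0 0 .4;0 0 0 0 0 0 .4;0 0 0 0 0 -.02 .4;0 0 0 0 0 -.035 .5;0 0 0 0 0 -.04 .8;0 0 0 0 0 -.045 1;0 0 0 0 .025 -.01 1;0 0 0 0 .035 0 1;0 0 0 0 .035 0 1;0 0 0 0 .035 0 1;0 0 0 0 .035 0 1;0 0 0 0 .035 0 1;0 0 0 0 .035 0 1;0 0 0 0 .035 0 1;0 0 0 0 0 0 1;0 0 0 0 0 0 1'
python3 - <<'E'
from h import *
p,d=grab_frame("top");cv2.imwrite("pics/top9.png",p[...,::-1]);W=cloud("top",d.astype(float))
a=np.radians(YAW);X=(W[...,:2]-ROW[:2])@np.array([[np.cos(a),-np.sin(a)],[np.sin(a),np.cos(a)]])
V=np.dstack([X,W[...,2]])
def f(n,x0,x1,y0,y1,z0,z1):
    U=V.copy();U[~((X[...,0]>x0)&(X[...,0]<x1)&(X[...,1]>y0)&(X[...,1]<y1))]=np.nan;print(n,fit(U,(0,0,640,400),z0,z1))
for i in range(3):f(i,-.09,.09,.048*i,.048*i+.048,.112,.13)
f("boxes",-.09,.09,-.02,.17,.083,.095);f("plate",-.09,.09,.138,.16,.075,.084);f("peg",-.06,.06,.16,.26,.1,.13);f("sign",-.2,-.08,-.05,.15,.095,.12)
E
```

```text
t: 44.1
tool_pos: [0.4969, -0.2749, 0.2186]
ee_rot: [[0.997, 0.077, 0.0], [0.077, -0.997, 0.002], [0.001, -0.002, -1.0]]
ft_force: [-0.2, 1.0, -0.8]
finger_gap: 1.002
0 (162, array([-0.0018,  0.0239]), array([81., 14.]), 0.2, np.float64(0.12))
1 (158, array([-0.0022,  0.0719]), array([79., 14.]), 0.1, np.float64(0.12))
2 (157, array([-0.0026,  0.1197]), array([79., 14.]), 0.2, np.float64(0.12))
boxes (1420, array([0.0007, 0.0728]), array([158., 125.]), 89.3, np.float64(0.088))
plate (120, array([0.0009, 0.1451]), array([129.,  14.]), -0.1, np.float64(0.08))
peg (149, array([0.0004, 0.2119]), array([65., 16.]), -75.1, np.float64(0.11))
sign (143, array([-0.1392,  0.0478]), array([100.,  10.]), -89.9, np.float64(0.105))
```

View pics/top9.png

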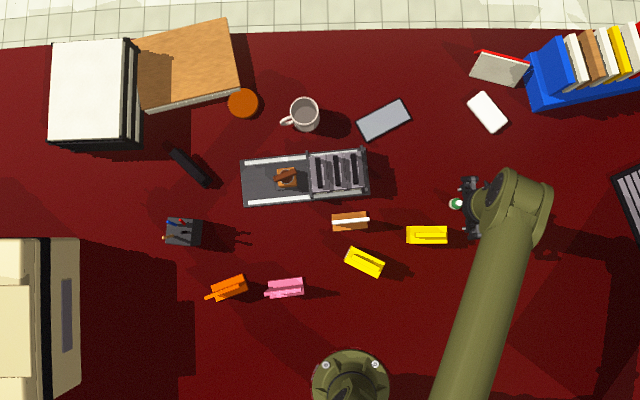

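Three boxes stand in a row against the upright, around (340,172). The bookend is closed up, the peg at (287,178) is turned, and the sign stands in front at (350,220). The bystanders are where they started.

```bash
python3 -c "
from plant import ctrl
print(ctrl.job_done())"
```

```text
the job is handed in; nothing more can be done
None
```

The job is done and handed in at about 44 s of robot time. No verdict is reported, so this rests on my own last measurements.

I drew the bookend open by its grip bar and set the three grey boxes that were there in a row. I then slid the bookend up until it stalled on the row at about 17 N, and wound and pressed the peg together. Half-way through, the peg was about 5 mm down at about 0.66 rad. The sign went on the desk last.

The last top-camera check, in the rack's axes:

| Item | Measured | Required |
|---|---|---|
| Boxes, along the rack (y) | 0.024, 0.072 and 0.120 m | 0.012–0.039, 0.060–0.087 and 0.108–0.135 m |
| Boxes, off the rack's centre line | 2–3 mm | within 18 mm |
| Boxes, angle to the rack | within 0.2° | within 0.15 rad (8.6°) |
| Bookend gap | about 0.144 m (three boxes at 48 mm, no slack) | at most 15 mm slack |
| Peg turn | about 1.3 rad | over 1.1 rad |
| Peg depth | bar top at 0.110 m, which is fully home | over 10 mm |
| Sign position | x −0.139, y 0.048 m | x −0.185 to −0.095, y 0.018 to 0.078 m |
| Sign angle | parallel within about 0.1° | within 0.2 rad (11.5°) |

The mug, pen cup, phone, stapler and look-alikes appear unmoved in the last picture, and the gripper was clear of everything. No check failed. Two oddities: the wrist read up to 26 N upward pull on the peg while I slid the bookend, and about 34 N against the stop when I pressed the peg home.

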